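# Close up the jar rack: move the notched divider up to the row

### The arm

A 6-joint arm with a two-finger parallel gripper is mounted at the origin on a cart in front of the work surface, level with it; the furniture and walls round the work are solid. World frame = base frame: x ahead of the robot, y to its left, z up, the work surface at z = 0. Lengths are in m, angles in rad, forces in N, time in s.
With the tool pointing down it reaches from about 0.325 to 0.775 m from the base axis. Payload 9.3 kg.
Tool frame: the origin (TCP) lies on the mounting face of the last link; the fingertips stand 173 mm ahead of it and the grasp point (between the pads) lies r.grasp_offset ahead of it (r.grasp_offset is the distance from the TCP to the grasp point, in m); z points along the fingers, y is the line along which they close (so a half turn about z gives the same grasp; the last joint's range is limited). The gripper opens to 85 mm and grips with 20 to 120 N. Pads are 22 mm wide; open, the fingers measure 114 mm over their backs; the gripper's body (76 mm by 85 mm) begins 54 mm behind the grasp point. The pads swing forward as they close: fully open they stand 13 mm farther back than shut.
Start: joints at [-1.27, 0.259, 0.021, 1.334, 0, 1.418], TCP at [0.241, -0.494, 0.405] pointing down, gripper open.
Joint ranges: [-3.04, 3.04], [-0.91, 1.82], [-1.04, 1.36], [-1.92, 1.95], [-1.52, 1.45], [-3.14, 3.14]. Speed limits (rad/s): [2.22, 2.22, 2.79, 3.14, 3.14, 3.14].

### API

Orientations are given as a unit quaternion [w, x, y, z].
In Python, from station import monitor, eyes, r gives the robot as it stands. The module is installed in compiled form; this text tells all that it offers.
- The arm moves only by the tool apply_moves, never from a script. Its argument "series" is a list of rows, each an object with "slide": the shift along the tool's x, y, z in m, a list of three; "angular": the turn, a rotation vector about the tool's x, y, z in degrees, a list of three; "hand": the finger opening in m, from 0 to 0.0854. A call has 1 to 12 rows; each row is the pose to reach, as a shift and turn from the pose commanded when the call began, along the tool's axes at that moment; what a row does not reach only later rows make up. A row lasts 1/8 s, in which the tool goes at most 62.5 mm and 10.7 degrees, less where a joint would pass 70% of its speed; a pose out of reach is approached as far as the arm can. A call with a gripper value outside its range is refused whole. The fingers move at their own pace and stop on an object; the grip force is fixed at half the most. Time passes only in rows, so rows that repeat a pose let the fingers close. It gives the time, the measured TCP pose, the force, the opening and the grip force at its end, in the units of the state.
- monitor.read_state(): the state, without advancing time (a new reading comes with each control period).
- eyes.capture(name): name is "scene" or "side" or "wrist"; returns a dict with "image" (400x640x3 uint8, red, green, blue), "range_z" (400x640 float32, m along the optical axis (not along the pixel's ray), 0 where there is no reading), "fx", "fy", "cx", "cy" (pixels), "view" (4x4, takes a point from world to camera coordinates); the wrist camera has in their place "hand_eye" (4x4, takes a point from camera to tool coordinates, whose origin is the TCP and whose axes are the flange's). Camera axes: x right, y up, looking along -z (the intrinsics and any distortion apply to the point x, -y, -z); pixel columns grow to the right and rows downward; lengths in m; the calibration is good to about 2 mm. A picture is of the moment at which its call begins: read the wrist's pose just before it.
- r.job_done(): hands the job in; it is judged then, once.
Trained networks look in a picture, given as the dict that the camera call returned (one of the last four; its "shot" number tells which), for a name from the list of things; names that differ only in an ending like _2 or _b are one class to them, and where a whole thing is asked for, a point or a joint stands for the part that bears it (a point fixed in the world has none). Each returns a list of dicts, best first, with "confidence" (0 to 1); they miss things now and then, are a little off and sometimes report something else, mostly with a low value. They report only what shows in the picture. A call takes as long as a camera call.
- eyes.recognise(picture, label): "box" ([left, top, right, bottom] as shares, 0 to 1, of the picture: columns of its width, rows of its height, round what is visible of it).
The state is a dict: "time_s": time; "qpos": joint angles; "qd": joint speeds; "joint_torque": joint torques, N m; "position": TCP position; "tool_rot": TCP orientation; "wrist_force": force on the tool from outside, world axes, zero at the start; "moment": the same for the moment, N m; "width": finger opening in m; "gripper_force": force on a finger pad.
Only numpy, scipy, OpenCV 4.12 (cv2) and the standard library are available. Lean on these libraries where they do the work, as an engineer would, in place of code of your own. Each camera call takes 0.05 s, during which the arm holds its last target. There are 200 camera calls.

### The job

The sliding divider of the jar rack stands far away from the tin and the spice jar. Lift it out of its notch by its handle, bring it towards them and drop it fully down into the notch closest to the row that still leaves them room, so the gap is as small as the notches allow. Do not push the tin or the jar out of place or tip them, leave the other things alone, and let go at the end.

Things in the scene. Friction and masses are not known exactly. Their poses are not given: they have to be found in the camera images.
- rack: Fixed wooden rail, 420 mm long along its y axis, which runs to the robot's left towards the end plate; its x points away from the robot. Origin: under the wall, 220 mm from its right end. Wall 12 mm thick, 60 mm high, foot 36 mm deep; on top a comb of round teeth, 12 mm wide, 18 mm high, 30 mm apart. The 10 mm tongue drops into 18 mm notches at rack y = -165, -135, -105 ... mm.
- divider_slide (a joint): Place of the divider along the rail (m): 0 = the notch where it starts (rack y = -165 mm), growing towards the end plate; notches every 0.030, to 0.270 at most. Slides easily (0.3 N) once its tongue is lifted out of the notches; about 4 mm of play in a notch. It is guided: it can only move along the rail and up and down, and cannot come off.
- divider_lift (a joint): Height of the divider above its seat (m): 0 = fully down in a notch; about 0.018 = resting on the top of a tooth; clear of the teeth above 0.020; 0.050 at most. The divider weighs 0.25 kg and falls by its own weight.
- handle_bar (a point): Middle of the divider's handle: a steel bar, 12 mm diameter, along rack y, 122 mm above the worktop when seated, 50 mm in front of the rail's middle, in line with the tongue. Arms 12 mm thick, 38 mm either side, run back and 32 mm down to the carriage on the rail: 64 mm free between them, free space below and 25 mm behind. Hook it from below with tilted closed fingers or grip it from above.
- divider_face (a point): Middle of the divider plate's face that looks at the row (rack +y), 49 mm towards the row from the tongue, 40 mm above the worktop when seated; axes as the rack's. The steel plate is 5 mm thick, reaches 42 mm either way from here along rack x, and from 8 to 92 mm above the worktop. The plate moves with the handle.
- end_plate: Fixed steel end plate clamped on the left part of the rail, 80 mm high, reaching 96 mm out to the front; the row stands between it and the divider. Origin: in the rail's middle plane under the plate, 2.5 mm inside its face. It does not move.
- tin: Squat round food tin, 75 mm diameter, 58 mm high, loose, standing in the row (first or second from the end plate). Origin: centre of its underside.
- spice_jar: Round glass spice jar with a green lid, 45 mm diameter, 106 mm high, loose, standing in the row (first or second from the end plate). Origin: centre of its underside.
- mug: Bystander: dotted mug, 92 mm wide, 93 mm high, origin under its centre. To be left alone.
- garlic_bulb: Bystander: garlic bulb, 53 mm. Origin under its centre. To be left alone.
- tea_packet: Bystander: red tea packet, 79 x 66 mm, 168 mm high, standing behind the rack. To be left alone.

How it is judged:
On the way:
1. the divider is lifted out of its notch (value of joint divider_lift above 0.019 m), for 0.1 s.
At the end, for the whole second after the job is handed in: The divider is fully down in a notch (within 3 mm of its seat), with its plate less than 38 mm (one notch spacing and a little more) from the nearer of tin and jar; tin and jar stand upright and at rest, each within 20 mm of where it stood (value of joint divider_lift below 0.003 m and (y of tin in the frame of divider_face below 0.0755 m or y of spice_jar in the frame of divider_face below 0.061 m) and distance of each of tin, spice_jar from where it was at the start of the episode below 0.02 m and angle between each of tin, spice_jar's own z axis and vertical below 0.2 rad and linear speed of each of tin, spice_jar below 0.02 m/s); the robot touches nothing.
It fails at once if the tin or the spice jar is tipped over (angle between any of tin, spice_jar's own z axis and vertical above 0.6 rad).
It fails at once if a bystander is moved by more than 40 mm (distance of any of mug, garlic_bulb, tea_packet from where it was at the start of the episode above 0.04 m).
It also fails if it takes over 35 s, if anything falls off the work surface, if the arm or the gripper's body presses on something with over 40 N, if the wrist force passes 120 N, or if a joint passes its speed limit or range.

## Working session

There is one attempt and no reset: what is moved stays moved. The work goes in short steps, Python scripts to look and compute and a tool call to move; the robot and the scene stay as the last step left them, time stands still between calls to the robot, and variables do not carry over. Pictures are saved under pics/ and viewed, at most 10 in all, crops included, and the job is handed in when it is done.

Besides the shell and the picture viewer there is one more tool, called after ">>>" by a JSON object that holds its "fn" and its "kwargs", one argument or row to a line. apply_moves: Moves the arm, as the interface text tells. Its arguments: {"type":"object","properties":{"series":{"type":"array","items":{"type":"object","properties":{"slide":{"type":"array","items":{"type":"number"}},"angular":{"type":"array","items":{"type":"number"}},"hand":{"type":"number"}}}}},"required":["series"]}

```bash
mkdir -p pics; cat > h.py <<'E'
import numpy as np, cv2
from station import monitor, eyes, r
def cloud(p):
    z=p["range_z"]; h,w=z.shape
    u,v=np.meshgrid(np.arange(w),np.arange(h))
    X=(u-p["cx"])/p["fx"]*z; Y=-(v-p["cy"])/p["fy"]*z
    C=np.stack([X,Y,-z,np.ones_like(z)],-1)
    W=C@np.linalg.inv(np.array(p["view"])).T
    W=W[...,:3]; W[z==0]=np.nan
    return W
E
python3 - <<'E'
from h import *
s=monitor.read_state(); print(s, r.grasp_offset)
for n in ("scene","side"):
    p=eyes.capture(n); print(n,[k for k in p]); cv2.imwrite(f"pics/{n}0.png",p["image"][...,::-1])
    W=cloud(p); np.save(n+".npy",W)
    print("campos",np.linalg.inv(np.array(p["view"]))[:3,3])
    for l in ("rack","handle_bar","tin","spice_jar","end_plate","mug","garlic_bulb","tea_packet","divider_face"):
        for d in eyes.recognise(p,l)[:1]:
            b=np.array(d["box"])*[640,400,640,400]; c=b.astype(int)
            m=W[(c[1]+c[3])//2,(c[0]+c[2])//2]
            print(l,round(d["confidence"],2),c,m.round(3))
E
```

```text
{'time_s': 0.0, 'qpos': array([-1.26960459e+00,  2.59196818e-01,  2.07759834e-02,  1.33372925e+00,
        1.21223518e-05,  1.41818678e+00]), 'qd': array([ 0.00125846,  0.00122769, -0.00014724, -0.00064011,  0.00026365,
        0.00077992]), 'joint_torque': array([ 1.06611703e-04, -5.55642700e+01,  3.44524813e+01,  1.34015901e-02,
       -2.99647691e-04, -1.56291117e-05]), 'position': array([ 0.24108848, -0.49428578,  0.40406911]), 'tool_rot': array([-6.75460315e-04,  9.74368080e-01,  2.24958634e-01, -4.41952704e-05]), 'wrist_force': array([ 1.15286601, -0.17180692, -0.72431486]), 'moment': array([-0.05525075,  0.02432129,  0.03109956]), 'gripper_force': 0.0, 'width': 0.08504204011410785} 0.1547
scene ['image', 'range_z', 'fx', 'fy', 'cx', 'cy', 'view', 'shot']
campos [-0.43832612 -0.8694297   0.88115824]
rack 0.86 [223 185 316 250] [ 0.506 -0.02   0.04 ]
handle_bar 0.9 [265 213 318 249] [ 0.496 -0.116  0.033]
tin 0.9 [218 192 241 224] [0.448 0.094 0.06 ]
spice_jar 0.89 [241 198 257 234] [0.446 0.007 0.065]
mug 0.91 [366 269 407 311] [ 0.368 -0.507  0.097]
garlic_bulb 0.59 [335 280 355 296] [ 0.375 -0.389  0.035]
tea_packet 0.54 [268 158 274 191] [0.7   0.134 0.059]
divider_face 0.8 [266 209 318 245] [ 0.493 -0.122  0.052]
side ['image', 'range_z', 'fx', 'fy', 'cx', 'cy', 'view', 'shot']
campos [0.31686959 0.72121766 0.72377265]
rack 0.94 [259 196 366 348] [0.512 0.007 0.025]
handle_bar 0.66 [321 194 368 256] [ 0.463 -0.101  0.089]
tin 0.9 [292 286 331 328] [0.479 0.132 0.052]
spice_jar 0.67 [317 247 343 293] [0.462 0.046 0.078]
end_plate 0.95 [265 299 326 344] [0.503 0.165 0.041]
mug 0.84 [366 145 404 184] [ 0.409 -0.428  0.084]
garlic_bulb 0.79 [380 182 398 199] [ 0.385 -0.361  0.04 ]
tea_packet 0.58 [170 227 226 306] [0.711 0.143 0.115]
divider_face 0.75 [323 193 367 253] [ 0.483 -0.227 -0.   ]
```

```bash
python3 - <<'E'
from h import *
a=cv2.imread("pics/scene0.png")[150:330,200:430]; b=cv2.imread("pics/side0.png")[130:360,160:420]
cv2.imwrite("pics/c1.png",cv2.resize(a,None,fx=3.4,fy=3.4)[:600,:800]); cv2.imwrite("pics/c2.png",cv2.resize(b,None,fx=2.6,fy=2.6)[:600])
# heights map points
for n in ("scene","side"):
    W=np.load(n+".npy").reshape(-1,3)
    W=W[(W[:,0]>.38)&(W[:,0]<.6)&(abs(W[:,1])<.27)]
    for lo,hi in((.07,.078),(.078,.095),(.095,.102),(.108,.135)):
        q=W[(W[:,2]>lo)&(W[:,2]<hi)]
        print(n,lo,len(q)); 
        if len(q): print(np.percentile(q,[2,25,50,75,98],axis=0).round(3).tolist())
E
```

```text
scene 0.07 395
[[0.417, -0.2, 0.07], [0.474, -0.1, 0.072], [0.512, 0.007, 0.074], [0.54, 0.125, 0.076], [0.6, 0.172, 0.078]]
scene 0.078 665
[[0.418, -0.215, 0.078], [0.475, -0.148, 0.082], [0.512, -0.098, 0.087], [0.597, 0.013, 0.092], [0.6, 0.18, 0.095]]
scene 0.095 147
[[0.441, -0.213, 0.095], [0.477, -0.168, 0.096], [0.595, -0.081, 0.098], [0.598, 0.006, 0.101], [0.6, 0.032, 0.102]]
scene 0.108 500
[[0.44, -0.222, 0.108], [0.461, -0.17, 0.116], [0.597, -0.121, 0.123], [0.599, -0.05, 0.128], [0.6, 0.031, 0.135]]
side 0.07 783
[[0.424, -0.181, 0.07], [0.483, -0.071, 0.073], [0.515, 0.044, 0.075], [0.53, 0.164, 0.077], [0.6, 0.195, 0.078]]
side 0.078 1320
[[0.418, -0.203, 0.078], [0.475, -0.108, 0.081], [0.507, -0.048, 0.087], [0.535, 0.161, 0.092], [0.6, 0.187, 0.095]]
side 0.095 174
[[0.445, -0.251, 0.095], [0.475, -0.168, 0.096], [0.495, -0.09, 0.098], [0.599, 0.034, 0.1], [0.6, 0.048, 0.102]]
side 0.108 509
[[0.444, -0.26, 0.108], [0.458, -0.172, 0.115], [0.598, -0.115, 0.123], [0.599, -0.048, 0.128], [0.6, 0.035, 0.134]]
```

View pics/c1.png

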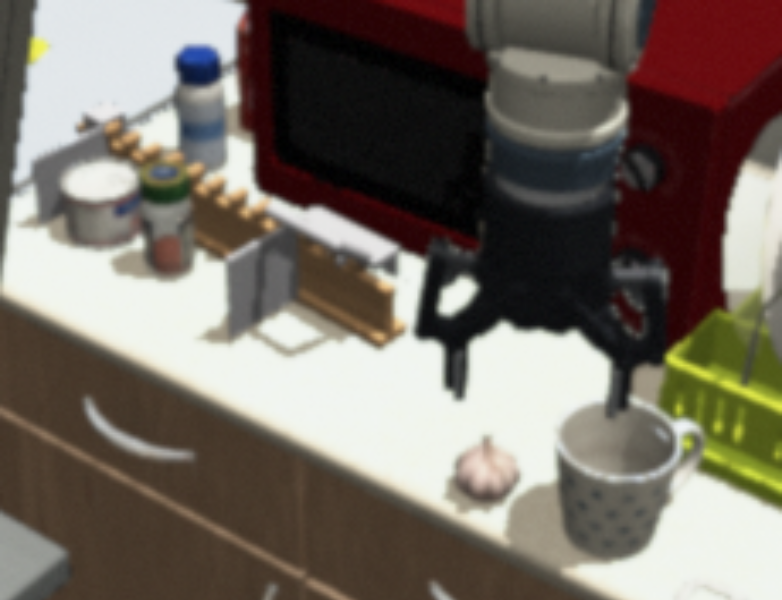

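View pics/c2.png

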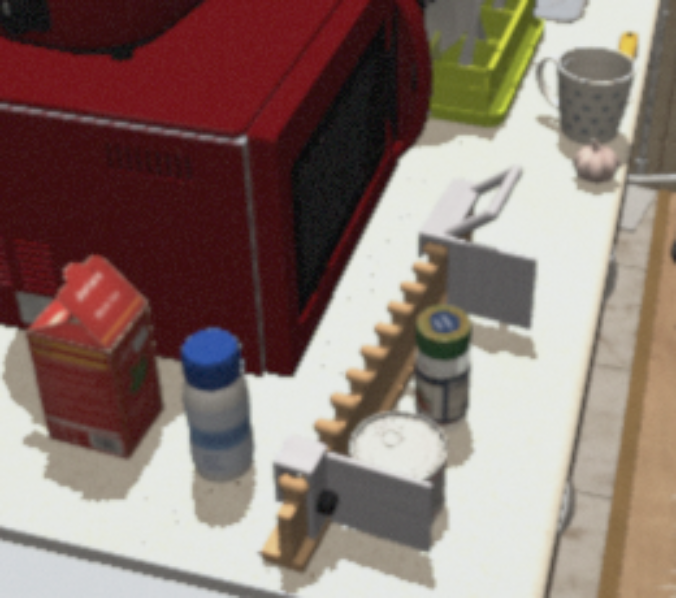

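```bash
python3 - <<'E'
from h import *
from scipy.optimize import least_squares
A={n:np.load(n+".npy").reshape(-1,3) for n in("scene","side")}
for n,W in A.items():
    W=W[(W[:,0]>.36)&(W[:,0]<.585)&(abs(W[:,1])<.3)]
    g=lambda lo,hi:W[(W[:,2]>lo)&(W[:,2]<hi)]
    q=g(.064,.080); q=q[(q[:,0]>.49)&(q[:,0]<.545)&(q[:,1]>-.06)&(q[:,1]<.22)]
    k=np.polyfit(q[:,1],q[:,0],1); print(n,"comb x=%.4f y + %.4f"%tuple(k),len(q),"yend",q[:,1].min(),q[:,1].max())
    b=g(.112,.135); b=b[b[:,0]<.51]; print("handle n",len(b))
    bb=b[b[:,0]<np.percentile(b[:,0],50)]; print(np.percentile(b,[1,10,50,90,99],axis=0).round(4).tolist())
    t=b[b[:,0]<b[:,0].min()+.02];print("bar y",t[:,1].min(),t[:,1].max(), t[:,0].mean(),t[:,2].mean())
    # jar: points z .02-.1 near jar ; circle fit
    for nm,R,c0,lo,hi in(("tin",.0375,(.45,.11),.01,.05),("jar",.0225,(.45,.03),.01,.10)):
        s=g(lo,hi); c=np.array(c0)
        for it in range(6):
            d=np.linalg.norm(s[:,:2]-c,axis=1); m=abs(d-R)<(.03 if it<2 else .008)
            c=least_squares(lambda c:np.linalg.norm(s[m][:,:2]-c,axis=1)-R,c,loss="soft_l1",f_scale=.003).x
        print(nm,c.round(4),m.sum())
    tt=g(.1,.115);tt=tt[(tt[:,1]>-.03)&(tt[:,1]<.08)];print("jartop",tt.mean(0) if len(tt) else 0,len(tt),tt.min(0),tt.max(0))
    tt=g(.052,.064);tt=tt[(tt[:,1]>.04)&(tt[:,1]<.16)&(tt[:,0]<.49)];print("tintop",np.percentile(tt,[2,50,98],axis=0).round(3).tolist())
    pl=g(.0,.09);pl=pl[(pl[:,0]<.48)&(pl[:,0]>.42)]
    p1=pl[(pl[:,1]<-.05)&(pl[:,1]>-.2)&(pl[:,2]>.02)];p2=pl[(pl[:,1]>.13)&(pl[:,2]>.07)]
    for p in(p1,p2): print("plate y",np.percentile(p,[5,50,95],axis=0).round(3).tolist() if len(p) else 0)
E
```

```text
scene comb x=0.0537 y + 0.5143 244 yend -0.05494623357028805 0.18968003855981874
handle n 119
[[0.4377, -0.192, 0.1136], [0.4407, -0.1882, 0.1186], [0.4465, -0.1555, 0.1261], [0.4516, -0.1151, 0.1292], [0.461, -0.1066, 0.1313]]
bar y -0.1921892701228769 -0.10629093818646174 0.4461031779939524 0.1251612543086238
tin [0.4773 0.1235] 238
jar [0.4647 0.0264] 363
jartop [0.46143553 0.02320481 0.10517885] 111 [0.43730009 0.00187442 0.10024967] [0.48552364 0.05073492 0.11060325]
tintop [[0.44, 0.084, 0.052], [0.467, 0.12, 0.055], [0.488, 0.157, 0.061]]
plate y [[0.423, -0.106, 0.023], [0.449, -0.101, 0.056], [0.476, -0.097, 0.087]]
plate y [[0.44, 0.163, 0.071], [0.458, 0.167, 0.076], [0.478, 0.172, 0.081]]
side comb x=0.0481 y + 0.5168 677 yend -0.05212094590667682 0.19841030191110587
handle n 165
[[0.4414, -0.1887, 0.1124], [0.4445, -0.1827, 0.1165], [0.4519, -0.1347, 0.1264], [0.4643, -0.1054, 0.1296], [0.4731, -0.1025, 0.1305]]
bar y -0.18903565550205048 -0.10208703660171492 0.4506703091661191 0.12615783498932198
tin [0.4798 0.1331] 448
jar [0.4658 0.025 ] 636
jartop [0.46511786 0.02803339 0.10588071] 274 [0.44343586 0.00175159 0.10023774] [0.48749915 0.04958926 0.10987348]
tintop [[0.444, 0.042, 0.053], [0.467, 0.113, 0.056], [0.489, 0.143, 0.061]]
plate y [[0.423, -0.103, 0.024], [0.45, -0.099, 0.056], [0.477, -0.095, 0.086]]
plate y [[0.441, 0.166, 0.071], [0.46, 0.17, 0.078], [0.478, 0.172, 0.081]]
```

>>> {"fn": "apply_moves", "kwargs": {
  "series": [
    {"slide": [0.17, -0.11, 0], "angular": [0, 0, -30], "hand": 0.03},
    {"slide": [0.17, -0.11, 0], "angular": [0, 0, -30], "hand": 0.03},
    {"slide": [0.17, -0.11, 0], "angular": [0, 0, -30], "hand": 0.03},
    {"slide": [0.17, -0.11, 0], "angular": [0, 0, -30], "hand": 0.03},
    {"slide": [0.343, -0.219, 0.03], "angular": [0, 0, -61], "hand": 0.03},
    {"slide": [0.343, -0.219, 0.03], "angular": [0, 0, -61], "hand": 0.03},
    {"slide": [0.343, -0.219, 0.03], "angular": [0, 0, -61], "hand": 0.03},
    {"slide": [0.343, -0.219, 0.03], "angular": [0, 0, -61], "hand": 0.03},
    {"slide": [0.343, -0.219, 0.03], "angular": [0, 0, -61], "hand": 0.03},
    {"slide": [0.343, -0.219, 0.03], "angular": [0, 0, -61], "hand": 0.03}
  ]
}}

```text
time_s: 2.25
position: [0.4533, -0.148, 0.3747]
tool_rot: [0.0, 0.726, 0.688, -0.0]
wrist_force: [0.3, 0.6, 0.0]
width: 0.0301
gripper_force: 0.0
```

```bash
cat >> h.py <<'E'
from scipy.spatial.transform import Rotation as Ro
def wcloud():
    s=monitor.read_state(); p=eyes.capture("wrist"); q=s["tool_rot"]
    T=np.eye(4); T[:3,:3]=Ro.from_quat([q[1],q[2],q[3],q[0]]).as_matrix(); T[:3,3]=s["position"]
    p["view"]=np.linalg.inv(T@np.array(p["hand_eye"]))
    return p,cloud(p)
E
python3 - <<'E'
from h import *
p,W=wcloud(); cv2.imwrite("pics/w1.png",p["image"][...,::-1]); np.save("w1.npy",W)
print(np.linalg.inv(p["view"])[:3,3])
b=W[(W[...,2]>.112)&(W[...,2]<.136)&(W[...,0]<.5)&(W[...,0]>.42)&(W[...,1]<-.08)&(W[...,1]>-.22)]
print(len(b),np.percentile(b,[1,10,50,90,99],axis=0).round(4).tolist())
for y0 in(-.175,-.165,-.155,-.145,-.135,-.125):
    t=b[abs(b[:,1]-y0)<.004]
    if len(t): print(y0,t[:,0].min().round(4),t[:,0].max().round(4),t[:,2].max().round(4))
E
```

```text
[ 0.4561485  -0.0725969   0.34390448]
2674 [[0.4409, -0.1884, 0.1125], [0.4446, -0.1825, 0.117], [0.4515, -0.1405, 0.1264], [0.463, -0.1081, 0.1281], [0.4722, -0.1039, 0.129]]
-0.175 0.4399 0.4525 0.1293
-0.165 0.4414 0.453 0.1296
-0.155 0.4428 0.4542 0.1297
-0.145 0.4434 0.4555 0.129
-0.135 0.4447 0.4566 0.1299
-0.125 0.4453 0.4578 0.1292
```

View pics/w1.png

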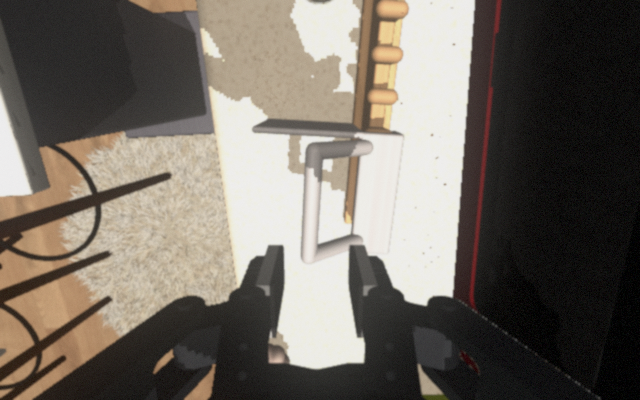

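```bash
python3 - <<'E'
from h import *
W=np.load("w1.npy")
for lo,hi,x0,x1,y0,y1,n in((.066,.082,.5,.545,-.08,.05,"teeth"),(.118,.132,.43,.47,-.175,-.12,"bar"),(.08,.1,.42,.5,-.12,-.08,"plate")):
    m=(W[...,2]>lo)&(W[...,2]<hi)&(W[...,0]>x0)&(W[...,0]<x1)&(W[...,1]>y0)&(W[...,1]<y1)
    q=W[m]; print(n,len(q))
    i,j=(0,1) if n=="plate" else (1,0)
    if len(q)>20: print(np.polyfit(q[:,i],q[:,j],1).round(4),q.min(0).round(4),q.max(0).round(4), q.mean(0).round(4))
# side+scene: bar, plate slopes, end plate
for s in("side","scene"):
    V=np.load(s+".npy").reshape(-1,3)
    for n,lo,hi,x0,x1,y0,y1 in(("plate",.03,.085,.425,.475,-.13,-.07),("endpl",.03,.078,.43,.49,.15,.2)):
        q=V[(V[:,2]>lo)&(V[:,2]<hi)&(V[:,0]>x0)&(V[:,0]<x1)&(V[:,1]>y0)&(V[:,1]<y1)]
        print(s,n,len(q),np.polyfit(q[:,0],q[:,1],1).round(4))
E
```

```text
teeth 1341
[0.0782 0.5144] [ 0.5    -0.08    0.0661] [ 0.5251 -0.0129  0.0799] [ 0.5112 -0.0412  0.0762]
bar 1330
[0.1112 0.4656] [ 0.441  -0.175   0.1216] [ 0.4578 -0.12    0.1299] [ 0.4493 -0.1463  0.1267]
plate 1170
[-0.2006 -0.0098] [ 0.42   -0.12    0.0801] [ 0.4999 -0.0941  0.1   ] [ 0.468  -0.1037  0.0915]
side plate 367 [-0.1112 -0.0487]
side endpl 417 [-0.1006  0.2161]
scene plate 188 [-0.1272 -0.0442]
scene endpl 165 [-0.1472  0.2341]
```

>>> {"fn": "apply_moves", "kwargs": {
  "series": [
    {"slide": [0, -0.0063, 0.03], "angular": [0, 0, 3.3], "hand": 0.026},
    {"slide": [0, -0.0063, 0.05], "angular": [0, 0, 3.3], "hand": 0.026},
    {"slide": [0, -0.0063, 0.065], "angular": [0, 0, 3.3], "hand": 0.026},
    {"slide": [0, -0.0063, 0.08], "angular": [0, 0, 3.3], "hand": 0.026},
    {"slide": [0, -0.0063, 0.09], "angular": [0, 0, 3.3], "hand": 0.026},
    {"slide": [0, -0.0063, 0.097], "angular": [0, 0, 3.3], "hand": 0.026},
    {"slide": [0, -0.0063, 0.097], "angular": [0, 0, 3.3], "hand": 0.026}
  ]
}}

```text
time_s: 3.18
position: [0.447, -0.1471, 0.2775]
tool_rot: [-0.0, 0.745, 0.667, -0.0]
wrist_force: [-0.0, 0.0, 0.5]
width: 0.0262
gripper_force: 0.0
```

>>> {"fn": "apply_moves", "kwargs": {
  "series": [
    {"slide": [0, 0.002, 0], "hand": 0.0},
    {"slide": [0, 0.002, 0], "hand": 0.0},
    {"slide": [0, 0.002, 0], "hand": 0.0},
    {"slide": [0, 0.002, 0], "hand": 0.0}
  ]
}}

```text
validation failed for argument at $.se...
```

>>> {"fn": "apply_moves", "kwargs": {
  "series": [
    {"slide": [0, 0.002, 0], "angular": [0, 0, 0], "hand": 0.004},
    {"slide": [0, 0.002, 0], "angular": [0, 0, 0], "hand": 0.004},
    {"slide": [0, 0.002, 0], "angular": [0, 0, 0], "hand": 0.004},
    {"slide": [0, 0.002, 0], "angular": [0, 0, 0], "hand": 0.004}
  ]
}}

```text
time_s: 3.68
position: [0.4492, -0.1471, 0.2783]
tool_rot: [0.001, 0.745, 0.667, 0.0]
wrist_force: [-1.6, -0.5, 5.6]
width: 0.0101
gripper_force: 58.8
```

>>> {"fn": "apply_moves", "kwargs": {
  "series": [
    {"slide": [0, 0, -0.008], "angular": [0, 0, 0], "hand": 0.004},
    {"slide": [0, 0, -0.016], "angular": [0, 0, 0], "hand": 0.004},
    {"slide": [0, 0, -0.024], "angular": [0, 0, 0], "hand": 0.004},
    {"slide": [0, 0, -0.03], "angular": [0, 0, 0], "hand": 0.004},
    {"slide": [0, 0, -0.03], "angular": [0, 0, 0], "hand": 0.004}
  ]
}}

```text
time_s: 4.3
position: [0.4492, -0.147, 0.3081]
tool_rot: [0.0, 0.745, 0.667, 0.0]
wrist_force: [2.0, -0.4, -2.9]
width: 0.0097
gripper_force: 58.6
```

```bash
python3 - <<'E'
from h import *
s=monitor.read_state(); print(s["position"],s["width"],s["wrist_force"])
p,W=wcloud()
b=W[(W[...,2]>.105)&(W[...,2]<.175)&(W[...,0]<.49)&(W[...,0]>.42)&(W[...,1]<-.08)&(W[...,1]>-.12)]
print(len(b),np.percentile(b,[1,10,50,90,99],axis=0).round(4).tolist())
cv2.imwrite("pics/w2.png",p["image"][...,::-1])
E
```

```text
[ 0.4491609  -0.14702297  0.30811873] 0.009707847201069549 [ 2.03893915 -0.42601041 -2.94929304]
5617 [[0.4216, -0.1194, 0.1058], [0.4367, -0.1146, 0.1176], [0.4598, -0.1055, 0.1344], [0.4832, -0.0974, 0.1568], [0.4892, -0.0945, 0.1582]]
```

View pics/w2.png

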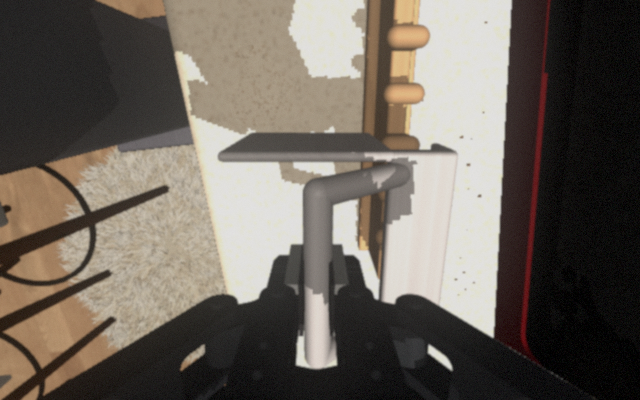

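>>> {"fn": "apply_moves", "kwargs": {
  "series": [
    {"slide": [0.01, 0, 0], "angular": [0, 0, 0], "hand": 0.004},
    {"slide": [0.025, 0, 0], "angular": [0, 0, 0], "hand": 0.004},
    {"slide": [0.04, 0, 0], "angular": [0, 0, 0], "hand": 0.004},
    {"slide": [0.055, 0, 0], "angular": [0, 0, 0], "hand": 0.004},
    {"slide": [0.068, 0, 0], "angular": [0, 0, 0], "hand": 0.004},
    {"slide": [0.08, 0, 0], "angular": [0, 0, 0], "hand": 0.004},
    {"slide": [0.087, 0, 0], "angular": [0, 0, 0], "hand": 0.004},
    {"slide": [0.09, 0, 0], "angular": [0, 0, 0], "hand": 0.004},
    {"slide": [0.09, 0, 0], "angular": [0, 0, 0], "hand": 0.004}
  ]
}}

```text
time_s: 5.48
position: [0.459, -0.0575, 0.3077]
tool_rot: [-0.0, 0.745, 0.667, 0.0]
wrist_force: [0.8, -0.8, -2.8]
width: 0.0098
gripper_force: 58.6
```

```bash
python3 - <<'E'
from h import *
s=monitor.read_state(); print(s["position"],s["width"],s["wrist_force"])
p,W=wcloud(); cv2.imwrite("pics/w3.png",p["image"][...,::-1])
e=np.array([.11,.994]);R=W[...,:2]@e
f=W[(W[...,2]>.105)&(W[...,2]<.13)&(W[...,0]>.425)&(W[...,0]<.45)&(W[...,1]<0.01)&(W[...,1]>-.04)]
print("plate",len(f),np.percentile(f[:,:2]@e,[5,50,95]).round(4))
j=W[(W[...,2]>.095)&(W[...,2]<.115)&(W[...,0]>.43)&(W[...,0]<.5)&(W[...,1]<0.07)&(W[...,1]>0.0)]
print("jar",len(j),np.percentile(j[:,:2]@e,[1,5,50,95,99]).round(4) if len(j) else 0)
# plate top edge incl. all z
t=W[(W[...,2]>.117)&(W[...,2]<.126)&(W[...,0]>.42)&(W[...,0]<.445)&(W[...,1]<0.02)&(W[...,1]>-.04)]
print("top",len(t),np.percentile(t[:,:2]@e,[2,50,98]).round(4) if len(t) else 0)
E
```

```text
[ 0.45896642 -0.05750866  0.30765246] 0.00983231708665178 [ 0.84274056 -0.83709228 -2.80479063]
plate 806 [0.0386 0.0417 0.043 ]
jar 7094 [0.0562 0.0591 0.0776 0.0946 0.0974]
top 607 [0.0381 0.041  0.043 ]
```

View pics/w3.png

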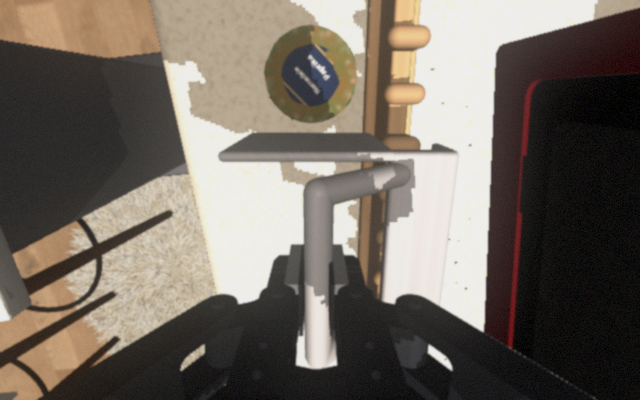

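>>> {"fn": "apply_moves", "kwargs": {
  "series": [
    {"slide": [0, 0, 0.006], "angular": [0, 0, 0], "hand": 0.004},
    {"slide": [0, 0, 0.012], "angular": [0, 0, 0], "hand": 0.004},
    {"slide": [0, 0, 0.018], "angular": [0, 0, 0], "hand": 0.004},
    {"slide": [0, 0, 0.024], "angular": [0, 0, 0], "hand": 0.004},
    {"slide": [0, 0, 0.028], "angular": [0, 0, 0], "hand": 0.004},
    {"slide": [0, 0, 0.028], "angular": [0, 0, 0], "hand": 0.004}
  ]
}}

```text
time_s: 6.28
position: [0.459, -0.0576, 0.2794]
tool_rot: [-0.0, 0.745, 0.667, -0.0]
wrist_force: [3.0, -0.8, -2.7]
width: 0.0097
gripper_force: 58.6
```

>>> {"fn": "apply_moves", "kwargs": {
  "series": [
    {"slide": [0, 0, 0], "angular": [0, 0, 0], "hand": 0.028},
    {"slide": [0, 0, 0], "angular": [0, 0, 0], "hand": 0.028},
    {"slide": [0, -0.002, 0], "angular": [0, 0, 0], "hand": 0.028},
    {"slide": [0, -0.002, -0.01], "angular": [0, 0, 0], "hand": 0.028},
    {"slide": [0, -0.002, -0.03], "angular": [0, 0, 0], "hand": 0.028},
    {"slide": [0, -0.002, -0.06], "angular": [0, 0, 0], "hand": 0.028},
    {"slide": [0, -0.002, -0.1], "angular": [0, 0, 0], "hand": 0.028},
    {"slide": [0, -0.002, -0.1], "angular": [0, 0, 0], "hand": 0.028}
  ]
}}

```text
time_s: 7.28
position: [0.4573, -0.0574, 0.383]
tool_rot: [0.002, 0.745, 0.667, 0.001]
wrist_force: [0.1, 1.1, -0.9]
width: 0.028
gripper_force: 0.0
```

```bash
python3 - <<'E'
from h import *
s=monitor.read_state(); print(s["position"],s["width"],s["wrist_force"])
p,W=wcloud(); cv2.imwrite("pics/w4.png",p["image"][...,::-1])
e=np.array([.11,.994])
b=W[(W[...,2]>.1)&(W[...,2]<.17)&(W[...,0]<.47)&(W[...,0]>.44)&(W[...,1]<-.035)&(W[...,1]>-.085)]
print("bar",len(b),np.percentile(b[:,2],[50,90,99]).round(4))
f=W[(W[...,2]>.08)&(W[...,2]<.13)&(W[...,0]>.42)&(W[...,0]<.445)&(W[...,1]<0.02)&(W[...,1]>-.04)]
print("plate top z",np.percentile(f[:,2],[50,98]).round(4),"y",np.percentile(f[:,:2]@e,[2,50,98]).round(4))
j=W[(W[...,2]>.095)&(W[...,2]<.115)&(W[...,0]>.43)&(W[...,0]<.5)&(W[...,1]<0.07)&(W[...,1]>0.0)]
print("jar",np.percentile(j[:,:2]@e,[1,50,99]).round(4),j.mean(0))
E
```

```text
[ 0.45730653 -0.05743378  0.38295987] 0.028011580933654655 [ 0.09757909  1.0994064  -0.88061493]
bar 1138 [0.127  0.1283 0.129 ]
plate top z [0.0913 0.1007] y [0.038  0.0411 0.067 ]
jar [0.0558 0.0772 0.0974] [0.46500693 0.02605295 0.10536605]
```

View pics/w4.png

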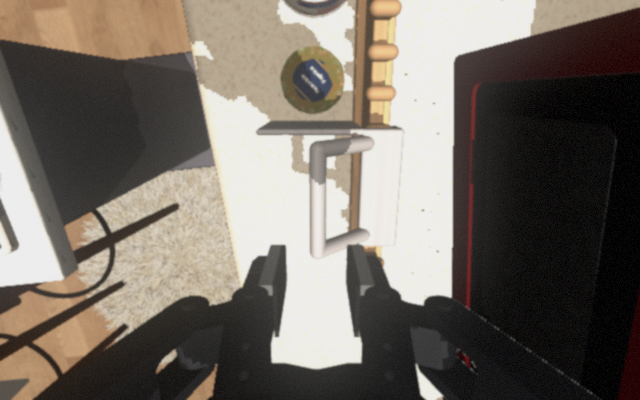

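The picture shows the divider seated: bar top at z 0.129 and plate top at 0.091, both as at the start. The jar is upright and unmoved at (312,78), about 12 mm from the plate, and the gripper is clear.

```bash
python3 -c "
from h import *
print(r.job_done())"
```

```text
the job is handed in; nothing more can be done
None
```

The divider was lifted out, moved three notches (90 mm) towards the row and let go; it sits fully down with its plate about 12 mm from the spice jar. The jar still stands where it was, the arm never went near the tin, and the job is handed in (no verdict came back).

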